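# Open the child-proof medicine bottle one-handed

### The arm

A 7-joint arm with a two-finger parallel gripper is mounted at the origin on a cart in front of the work surface, level with it; the furniture and walls round the work are solid. World frame = base frame: x ahead of the robot, y to its left, z up, the work surface at z = 0. Lengths are in m, angles in degrees, forces in N, time in s.
With the tool pointing down it reaches from about 0.4 to 0.925 m from the base axis. Payload 5.6 kg.
Tool frame: the origin (TCP) lies at the very end of the fingers, on their centre line; the grasp point (between the pads) lies 19 mm behind it; z points along the fingers, y is the line along which they close (so a half turn about z gives the same grasp; the last joint's range is limited). The gripper opens to 85 mm and grips with 20 to 120 N. Pads are 22 mm wide; open, the fingers measure 114 mm over their backs; the gripper's body (76 mm by 85 mm) begins 54 mm behind the grasp point. The pads swing forward as they close: fully open they stand 13 mm farther back than shut.
Start: joints at [74.828, 26.786, -0.665, 91.828, 0.344, 61.387, -3.226], TCP at [0.143, -0.634, 0.231] pointing down, gripper open.
Joint ranges: [-144.91, 144.91], [-17.63, 115.5], [-89.93, 88.59], [15.96, 139.68], [-74.01, 254.01], [8.47, 105.57], [-167.45, 167.45]. Speed limits (degrees/s): [147.25, 147.25, 180, 180, 180, 180, 180].

### API

Orientations are given as a 3x3 rotation matrix whose columns are the frame's x, y, z axes.
In Python, from workcell import ctrl gives the robot as it stands.
- The arm moves only by the tool play_rows, never from a script. Its argument "deltas" is a list of rows, each a list of 6 numbers: the shift along the tool's x, y, z in m, then the turn, a rotation vector about the tool's x, y, z in rad. In form: [[tx, ty, tz, ax, ay, az], ...]. A call has exactly 10 rows; each row is the pose to reach, as a shift and turn from the pose commanded when the call began, along the tool's axes at that moment; what a row does not reach only later rows make up. A row lasts 1/10 s, in which the tool goes at most 50 mm and 8.59 degrees, less where a joint would pass 70% of its speed; a pose out of reach is approached as far as the arm can. A call with a gripper value outside its range is refused whole. "grip" is the opening in per cent of the stroke, from 0 (shut) to 100 (fully open), set as the call begins (left out, the last holds). The fingers move at their own pace and stop on an object; "newtons" is the grip in N (left out, the last holds). Time passes only in rows, so rows that repeat a pose let the fingers close, or fill a call up. It gives the time, the measured TCP pose, the force, the opening and the grip force at its end, in the units of the state.
- ctrl.read_state(): the state, without advancing time (a new reading comes with each control period).
- ctrl.capture(name): name is "scene" or "top" or "wrist"; returns a dict with "frame" (480x640x3 uint8, blue, green, red), "fx", "fy", "cx", "cy" (pixels), "camera_from_world" (4x4, takes a point from world to camera coordinates). Camera axes: x right, y down, z forward; pixel columns grow to the right and rows downward; lengths in m; the calibration is good to about 2 mm. A picture is of the moment at which its call begins. There is no depth.
- ctrl.job_done(): hands the job in; it is judged then, once.
The state is a dict: "clock": time; "joints": joint angles; "dq": joint speeds; "joint_torque": joint torques, N m; "tool_pos": TCP position; "tcp_rot": TCP orientation; "wrist_force": force on the tool from outside, world axes, zero at the start; "wrist_torque": the same for the moment, N m; "grip_width": opening from 0.0 (shut) to 1.0 (fully open); "grasp_force": force on a finger pad.
Only numpy, scipy, OpenCV 4.12 (cv2) and the standard library are available. Lean on these libraries where they do the work, as an engineer would, in place of code of your own. Each camera call takes 0.05 s, during which the arm holds its last target. There are 200 camera calls.

### The job

Open the child-proof medicine bottle with your one hand: stand it in front of the teal bottle holder and slide it along the worktop, its wide foot under the holder's lips, until it is fully home against the stop. Then push the white safety cap straight down, turn it anticlockwise while it is down until it is free, and lift it off; finish while still holding the cap, upright and still, about a hand's width straight above the open bottle, with the bottle left home in the holder. Keep the bottle upright and leave the other things on the worktop where they are.

Things in the scene. Friction and masses are not known exactly. Their poses are not given: they have to be found in the camera images.
- bottle_mid (a point): Square amber medicine bottle, loose, about 0.17 kg with cap, blank white label with two blue bands. Point: on its axis, 35 mm above its underside; z up, x and y square to its flat sides. Foot 68x68 mm, 14 mm high, smooth and slippery; body above 60x60 mm up to the shoulder at 70 mm; neck 30 mm across, 40 mm over its lugs. 109 mm high with cap. Fits the holder in any quarter turn.
- bottle_mouth (a point): Centre of the bottle's mouth, 98 mm above its underside; axes as the bottle's. Hidden under the cap at first.
- cap_mid (a point): White ribbed push-and-turn cap, loose, round, 48 mm across, 29 mm high. Point: its centre, 14.5 mm above its underside; z up, x through its two inner lugs (parallel to the bottle's x while locked, 5 degrees of play). Locked, this point is 94.5 mm above the bottle's underside, with 10 mm between skirt and shoulder. It sits with 1.5 mm of sideways play and some tilt: to slide the bottle, hold or push its body.
- liner (a joint): How far the cap is pushed down against the spring under its top, m: 0 locked, 0.006 bottomed, -0.001 cap off. It begins to move at 7 N; 4 mm down (12 N) its lugs leave their notches and it can turn; 6 mm (15 N) bottoms. It turns anticlockwise seen from above (clockwise is blocked), and lifts straight off between about 57 and 140 degrees.
- holder_home (a point): Teal U-shaped bottle holder, fixed. Point: on the worktop, where the centre of the bottle's underside is when fully home; x the way the bottle slides in, z up. Cheeks 71 mm apart, 23 mm high, x = -36 to 40 mm; lips on their tops 63 mm apart, underside 16.5 mm up, let the foot in only along x. Stop face at x = 34 mm. Behind it a suction cup with lever, to x = 108 mm, 27 mm high.
- holder_mouth (a point): On the worktop, on the holder's centre line 105 mm in front of its home point (x = -105 mm), axes the same: a bottle here, squared up, stands just in front of the flared guides, which widen the mouth to about 97 mm at 63 mm from home.
- glass: Clear empty drinking glass, 80 mm across, 88 mm high, bystander; origin at the centre of its underside.
- honey: Squat honey jar with a pale lid, 58 x 62 mm, 99 mm high, bystander; origin at the centre of its underside.
- mill: Small clear salt shaker with a grey top, 44 mm across, 90 mm high, bystander; origin at the centre of its underside.
Things that resemble listed ones, but are neither listed nor needed, are in the scene too. Leave any green or yellow look-alike of the part that bears bottle_mid alone.

How it is judged:
By the outcome, as a careful person would: the job done as asked, in the order asked, and still so for the second after the job is handed in, while the arm keeps its last pose, push and grip.
It also fails if it takes over 54 s, if anything falls off the work surface, if the arm or the gripper's body presses on something with over 40 N, if the wrist force passes 120 N, or if a joint passes its speed limit or range.

## Working session

There is one attempt and no reset: what is moved stays moved. The work goes in short steps, Python scripts to look and compute and a tool call to move; the robot and the scene stay as the last step left them, time stands still between calls to the robot, and variables do not carry over. Pictures are saved under pics/ and viewed, at most 10 in all, crops included, and the job is handed in when it is done.

Besides the shell and the picture viewer there is one more tool, called after ">>>" by a JSON object that holds its "op" and its "data". play_rows: Moves the arm, as the interface text tells. Its arguments: {"type":"object","properties":{"deltas":{"type":"array"},"grip":{"type":"number"},"newtons":{"type":"number"}},"required":["deltas"]}

```bash
mkdir -p pics; ls
python3 - <<'E'
from workcell import ctrl
import cv2,numpy as np,pickle
s=ctrl.read_state();print(s)
for n in("scene","top"):
    c=ctrl.capture(n);pickle.dump(c,open(n+".pkl","wb"));cv2.imwrite(f"pics/{n}0.png",c["frame"])
    print(n,c["fx"],c["cx"],c["cy"],np.round(c["camera_from_world"],3).tolist())
E
```

```text
pics
{'clock': 0.0, 'joints': array([74.82702762, 26.83889068, -0.66448807, 91.88251301,  0.34300503,
       61.38669301, -3.22568089]), 'dq': array([-0.00293202, -0.00701862,  0.05616459,  0.020953  , -0.08425211,
        0.02933757,  0.06352225]), 'joint_torque': array([-1.18190434e-03, -5.32380474e+01,  2.11934937e-02, -2.51304388e+01,
        1.14236758e-02,  7.75292603e-03, -2.65746559e-05]), 'tool_pos': array([ 0.14280816, -0.63352686,  0.23029409]), 'tcp_rot': array([[ 9.75515217e-01,  2.19931327e-01, -5.21921575e-04],
       [ 2.19931914e-01, -9.75513606e-01,  1.77703328e-03],
       [-1.18316312e-04, -1.84831022e-03, -9.99998285e-01]]), 'wrist_force': array([ 1.04930744,  0.1719302 , -0.48544721]), 'wrist_torque': array([-0.01075989, -0.05130433, -0.01432964]), 'grasp_force': 0.0, 'grip_width': 1.0009507295634514}
scene 476.15241996283123 315.5713639660606 235.53884028880074 [[-0.888, -0.459, -0.021, 0.395], [-0.294, 0.602, -0.743, 0.338], [0.354, -0.653, -0.669, 0.797], [0.0, 0.0, 0.0, 1.0]]
top 567.8086212465826 324.7881464099137 239.61248415835504 [[-0.022, -1.0, 0.004, -0.167], [-0.99, 0.022, -0.142, 0.517], [0.141, -0.008, -0.99, 1.229], [0.0, 0.0, 0.0, 1.0]]
```

View pics/scene0.png

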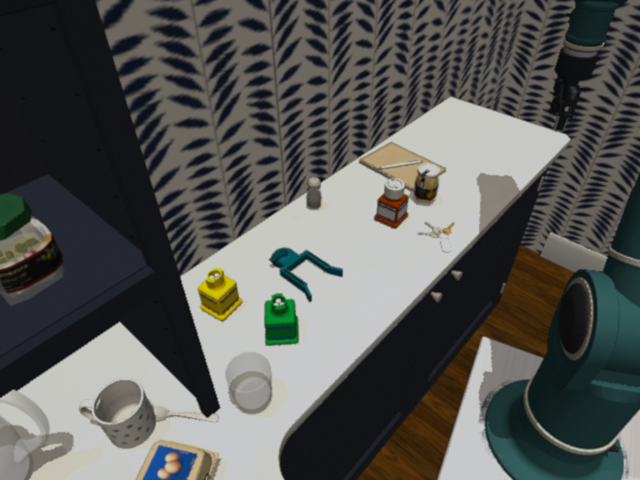

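View pics/top0.png

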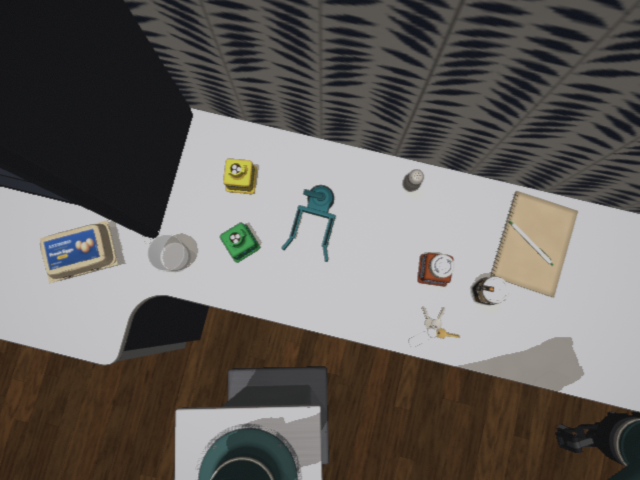

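Candidates for the bottle: in the scene view, amber with white label (393,205), yellow (219,295), green (281,320), honey jar (427,182) and the shelf jar (25,255). In the top view: amber (437,268), yellow (239,175), green (239,241), honey (490,290). The amber one at (437,268) fits the description. The teal holder at top (315,215) opens toward the robot. I'll check it in a close crop.

```bash
cat > h.py <<'E'
import numpy as np,cv2,pickle
def ray(c,u,v):
    M=np.array(c["camera_from_world"]);R,t=M[:3,:3],M[:3,3]
    return -R.T@t, R.T@np.array([(u-c["cx"])/c["fx"],(v-c["cy"])/c["fy"],1.])
def onz(c,u,v,z):
    o,d=ray(c,u,v);return o+d*(z-o[2])/d[2]
def proj(c,p):
    M=np.array(c["camera_from_world"]);q=M[:3,:3]@p+M[:3,3]
    return np.array([c["fx"]*q[0]/q[2]+c["cx"],c["fy"]*q[1]/q[2]+c["cy"]])
E
python3 - <<'E'
from h import *
t=pickle.load(open("top.pkl","rb"));s=pickle.load(open("scene.pkl","rb"))
def crop(c,u,v,w,h,k): return cv2.resize(c["frame"][v:v+h,u:u+w],None,fx=k,fy=k,interpolation=cv2.INTER_CUBIC)
a=np.vstack([np.hstack([crop(t,410,240,80,60,5),crop(s,365,165,80,60,5)]),np.hstack([crop(t,270,175,80,60,5),crop(s,260,235,100,75,4)])])
cv2.imwrite("pics/crop.png",a)
E
```

```text
(no output)
```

View pics/crop.png

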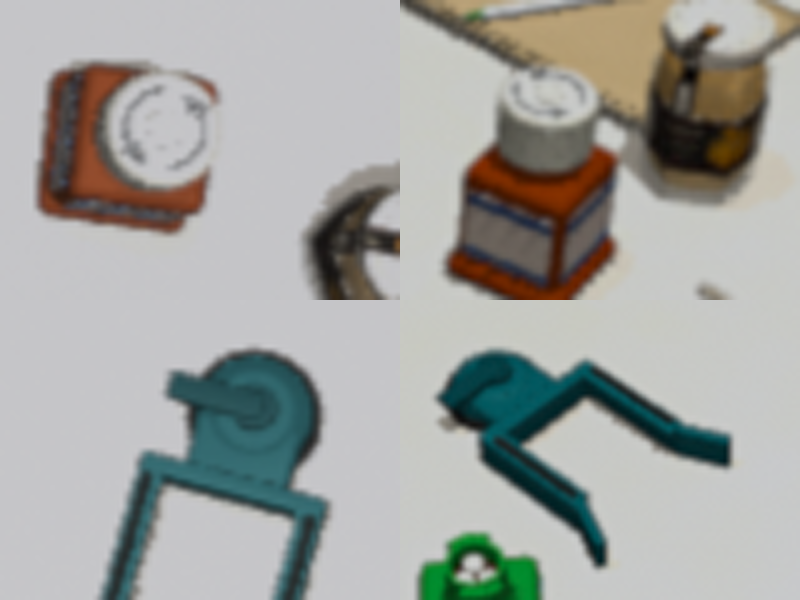

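Crop: the amber bottle with white cap and blue-banded label is confirmed, cap centre about (442,265) in top. The holder stop's back corners are near (299,205) and (335,214). Now I'll measure.

Run:
```python
from h import *
np.set_printoptions(precision=4,suppress=True)
for n in("top","scene"):
    c=pickle.load(open(n+".pkl","rb"));f=c["frame"];hsv=cv2.cvtColor(f,cv2.COLOR_BGR2HSV);H,S,V=cv2.split(hsv)
    print(n,"cam",ray(c,0,0)[0])
    box=(410,240,62,60) if n=="top" else (370,170,45,65)
    x,y,w,h=box; roi=np.zeros_like(H);roi[y:y+h,x:x+w]=1
    cap=((S<60)&(V>215 if n=="top" else V>150)&(roi>0)).astype(np.uint8)
    amb=((S>110)&((H<20)|(H>170))&(roi>0)).astype(np.uint8)
    print("amber bbox",cv2.boundingRect(amb),"n",amb.sum())
    k=cv2.findContours(amb,cv2.RETR_EXTERNAL,cv2.CHAIN_APPROX_NONE)[0];k=max(k,key=cv2.contourArea)
    ap=cv2.approxPolyDP(cv2.convexHull(k),2,True)[:,0]
    for p in ap: print(" ",p,"z0",onz(c,*p,0)[:2],"z14",onz(c,*p,.014)[:2],"z70",onz(c,*p,.07)[:2])
    teal=((S>90)&(H>82)&(H<102)).astype(np.uint8); teal[:,380:]=0;teal[330:]=0;teal[:150]=0
    k=cv2.findContours(teal,cv2.RETR_EXTERNAL,cv2.CHAIN_APPROX_NONE)[0];k=max(k,key=cv2.contourArea)
    ap=cv2.approxPolyDP(k,1.5,True)[:,0]
    for p in ap: print(" T",p,"z23",onz(c,*p,.023)[:2],"z0",onz(c,*p,0)[:2])
# cap: hand ellipse centres
t=pickle.load(open("top.pkl","rb"));s=pickle.load(open("scene.pkl","rb"))
print("cap top", onz(t,410+160/5,240+128/5,.109), onz(s,365+149/5,165+93/5,.109))
```

```text
top cam [ 0.3342 -0.1684  1.2908]
amber bbox (418, 253, 34, 33) n 334
  [422 255] z0 [ 0.4781 -0.4   ] z14 [ 0.4765 -0.3975] z70 [ 0.4703 -0.3874]
  [435 254] z0 [ 0.4798 -0.4299] z14 [ 0.4782 -0.4271] z70 [ 0.4719 -0.4157]
  [450 276] z0 [ 0.4286 -0.4616] z14 [ 0.4276 -0.4584] z70 [ 0.4235 -0.4457]
  [445 285] z0 [ 0.4084 -0.4491] z14 [ 0.4076 -0.446 ] z70 [ 0.4044 -0.4339]
  [418 280] z0 [ 0.4211 -0.3882] z14 [ 0.4202 -0.3858] z70 [ 0.4164 -0.3763]
 T [319 186] z23 [ 0.6393 -0.1677] z0 [ 0.6449 -0.1677]
 T [311 191] z23 [ 0.628  -0.1492] z0 [ 0.6334 -0.1488]
 T [305 190] z23 [ 0.6307 -0.1355] z0 [ 0.636  -0.1349]
 T [304 193] z23 [ 0.6237 -0.1331] z0 [ 0.629  -0.1325]
 T [309 196] z23 [ 0.6165 -0.1444] z0 [ 0.6216 -0.144 ]
 T [309 204] z23 [ 0.5979 -0.144 ] z0 [ 0.6027 -0.1436]
 T [306 208] z23 [ 0.5888 -0.1371] z0 [ 0.5934 -0.1365]
 T [299 206] z23 [ 0.5937 -0.1212] z0 [ 0.5984 -0.1204]
 T [300 212] z23 [ 0.5798 -0.1233] z0 [ 0.5843 -0.1224]
 T [294 233] z23 [ 0.5319 -0.1089] z0 [ 0.5354 -0.1079]
 T [283 248] z23 [ 0.4983 -0.0837] z0 [ 0.5012 -0.0822]
 T [294 236] z23 [ 0.525  -0.
[... 1966 characters left out ...]
1219] z0 [ 0.5859 -0.1404]
 T [305 258] z23 [ 0.5612 -0.174 ] z0 [ 0.5729 -0.1941]
 T [308 258] z23 [ 0.555 -0.177] z0 [ 0.5666 -0.1972]
 T [325 270] z23 [ 0.5029 -0.1602] z0 [ 0.513  -0.1798]
 T [341 275] z23 [ 0.4644 -0.1621] z0 [ 0.4733 -0.1818]
 T [341 269] z23 [ 0.4722 -0.1787] z0 [ 0.4813 -0.199 ]
 T [326 265] z23 [ 0.5079 -0.1751] z0 [ 0.518  -0.1953]
 T [307 251] z23 [ 0.568  -0.1965] z0 [ 0.5799 -0.2172]
 T [298 255] z23 [ 0.5804 -0.1755] z0 [ 0.5927 -0.1957]
 T [289 249] z23 [ 0.6091 -0.1839] z0 [ 0.6223 -0.2042]
 T [282 248] z23 [ 0.6257 -0.1796] z0 [ 0.6393 -0.1998]
 T [277 250] z23 [ 0.6328 -0.1685] z0 [ 0.6467 -0.1885]
cap top [ 0.4427 -0.4212  0.109 ] [ 0.4429 -0.4208  0.109 ]
```

Estimates: bottle at (0.443,-0.423) with yaw about -10°; holder home about (0.543,-0.149) with yaw about -17°. I'll hover over the bottle, closing axis along its x, so the fingers stay clear of the honey jar.

>>> {"op": "play_rows", "data": {"deltas": [[0.017, -0.007, 0.002, 0, 0, -0.059], [0.054, -0.022, 0.005, 0, 0, -0.188], [0.095, -0.039, 0.009, 0, 0, -0.329], [0.136, -0.056, 0.012, 0, 0, -0.47], [0.176, -0.072, 0.016, 0, 0, -0.611], [0.217, -0.089, 0.02, 0, 0, -0.752], [0.258, -0.106, 0.024, 0, 0, -0.893], [0.295, -0.121, 0.027, 0, 0, -1.022], [0.322, -0.132, 0.029, 0, 0, -1.116], [0.339, -0.139, 0.031, 0, 0, -1.175]], "grip": 100}}

```text
clock: 1.1
tool_pos: [0.446, -0.4202, 0.2001]
tcp_rot: [[0.164, 0.987, 0.001], [0.987, -0.164, 0.001], [0.002, 0.001, -1.0]]
wrist_force: [-0.4, -0.3, 0.6]
grip_width: 0.999
grasp_force: 0.0
```

```bash
cat >> h.py <<'E'
def st(ctrl):
    s=ctrl.read_state();R=s["tcp_rot"]
    print("t",round(s["clock"],2),"p",np.round(s["tool_pos"],4),"yawx",round(np.degrees(np.arctan2(R[1,0],R[0,0])),2),"z",np.round(R[:,2],3),"j",np.round(s["joints"],1),"F",np.round(s["wrist_force"],1),"T",np.round(s["wrist_torque"],2),"g",round(s["grip_width"],3),round(s["grasp_force"],1));return s
E
python3 - <<'E'
from workcell import ctrl
from h import *
s=st(ctrl)
c=ctrl.capture("wrist");pickle.dump(c,open("w1.pkl","wb"));cv2.imwrite("pics/w1.png",c["frame"])
print(ray(c,320,240))
for p in [(0.443,-0.423,.109),(0.443,-0.423,0)]: print(proj(c,np.array(p)))
E
```

```text
t 1.1 p [ 0.446  -0.4202  0.2001] yawx 80.58 z [ 0.001  0.001 -1.   ] j [ 55.7  26.9 -20.5  97.9  10.8  57.2  21.9] F [-0.4 -0.3  0.6] T [-0.01  0.01 -0.01] g 0.999 0.0
(array([ 0.45805083, -0.34642697,  0.34255522]), array([-0.03445217, -0.26888601, -0.96292034]))
[312.19191545 259.31342687]
[313.330175   219.72493696]
```

View pics/w1.png

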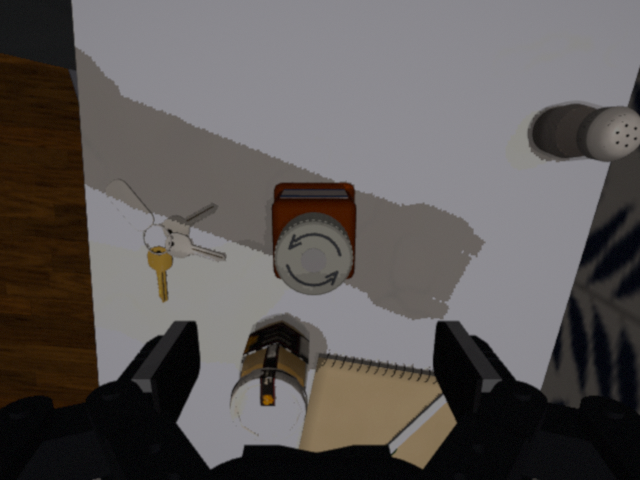

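The wrist view shows the bottle squared to the image, cap top centre near (314,254), shoulder spanning about x 273–357, and the foot's far edge near y≈183, x 276–353.

Run:
```python
from h import *
c=pickle.load(open("w1.pkl","rb"));f=c["frame"]
H,S,V=cv2.split(cv2.cvtColor(f,cv2.COLOR_BGR2HSV))
a=((S>120)&((H<15)|(H>170))).astype(np.uint8);a[:170]=0;a[290:]=0;a[:,:265]=0;a[:,365:]=0
for v in (184,187,205,212,220,230,240): 
    u=np.where(a[v])[0];print(v,u.min(),u.max(),onz(c,(u.min()+u.max()+1)/2,v,.07)[:2])
r=cv2.minAreaRect(cv2.findContours(a,0,1)[0][0]);print(r)
for u in (285,300,315,330,345): print(u,np.where(a[:,u])[0].min())
print("foot far edge z14",onz(c,314.5,183,.014))
print("cap",onz(c,314,254.5,.109))
```

```text
184 279 350 [ 0.45127019 -0.38317601]
187 275 352 [ 0.45026971 -0.38506252]
205 273 354 [ 0.44823754 -0.39723029]
212 272 355 [ 0.44743252 -0.40205041]
220 272 355 [ 0.44650214 -0.40762111]
230 273 354 [ 0.44532334 -0.41467922]
240 273 354 [ 0.4441266  -0.42184484]
((275.39654541015625, 271.2586364746094), (10.767128944396973, 1.8382903337478638), 66.80140686035156)
285 183
300 183
315 183
330 183
345 183
foot far edge z14 [ 0.44960833 -0.38985998  0.014     ]
cap [ 0.44460398 -0.42012468  0.109     ]
```

>>> {"op": "play_rows", "data": {"deltas": [[0, 0, 0.008, 0, 0, 0], [0, 0, 0.025, 0, 0, 0], [0, 0, 0.048, 0, 0, 0], [0, 0, 0.073, 0, 0, 0], [0, 0, 0.098, 0, 0, 0], [0, 0, 0.12, 0, 0, 0], [0, 0, 0.138, 0, 0, 0], [0, 0, 0.15, 0, 0, 0], [0, 0, 0.156, 0, 0, 0], [0, 0, 0.158, 0, 0, 0]]}}

```text
clock: 2.15
tool_pos: [0.4422, -0.4245, 0.0418]
tcp_rot: [[0.175, 0.985, -0.001], [0.985, -0.175, 0.0], [-0.0, -0.001, -1.0]]
wrist_force: [-0.5, 0.1, 0.5]
grip_width: 0.998
grasp_force: 0.0
```

Run:
```python
from workcell import ctrl
from h import *
s=st(ctrl)
c=ctrl.capture("scene");cv2.imwrite("pics/s2.png",cv2.resize(c["frame"][150:250,340:473],None,fx=6,fy=6))
R=s["tcp_rot"];print((R.T@(np.array([.4438,-.423,.039])-s["tool_pos"])))
```

```text
t 2.15 p [ 0.4422 -0.4245  0.0418] yawx 79.95 z [-0.001  0.    -1.   ] j [ 53.1  38.6 -16.7 102.8  15.9  40.9  17.7] F [-0.5  0.1  0.5] T [0.01 0.06 0.02] g 0.998 0.0
[0.00174572 0.00128438 0.00276824]
```

View pics/s2.png

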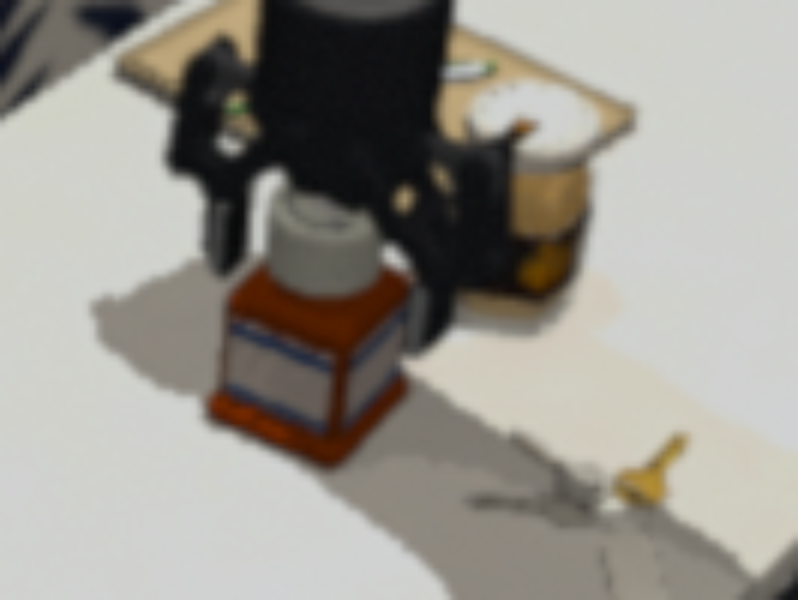

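The gripper straddles the bottle at mid-crop (310,300), body just clear of the cap and clear of the honey jar. Closing on the body.

>>> {"op": "play_rows", "data": {"deltas": [[0.0015, 0.001, 0.0015, 0, 0, -0.01], [0.0015, 0.001, 0.0015, 0, 0, -0.01], [0.0015, 0.001, 0.0015, 0, 0, -0.01], [0.0015, 0.001, 0.0015, 0, 0, -0.01], [0.0015, 0.001, 0.0015, 0, 0, -0.01], [0.0015, 0.001, 0.0015, 0, 0, -0.01], [0.0015, 0.001, 0.0015, 0, 0, -0.01], [0.0015, 0.001, 0.0015, 0, 0, -0.01], [0.0015, 0.001, 0.0015, 0, 0, -0.01], [0.0015, 0.001, 0.0015, 0, 0, -0.01]], "grip": 0, "newtons": 45}}

```text
clock: 3.2
tool_pos: [0.4449, -0.4229, 0.0418]
tcp_rot: [[0.163, 0.987, 0.001], [0.987, -0.163, -0.001], [-0.001, 0.001, -1.0]]
wrist_force: [-2.7, 0.4, 6.1]
grip_width: 0.695
grasp_force: 44.9
```

Run:
```python
from workcell import ctrl
from h import *
s=st(ctrl)
R=s["tcp_rot"]
for p in [(.4426,-.1183),(.30,-.1),(.543,-.149)]:
  print((R.T@(np.array([*p,.0403])-s["tool_pos"])))
```

```text
t 3.2 p [ 0.4449 -0.4229  0.0418] yawx 80.61 z [ 0.001 -0.001 -1.   ] j [ 53.   38.6 -16.9 102.8  16.1  40.8  18. ] F [-2.7  0.4  6.1] T [0.13 0.13 0.07] g 0.695 44.9
[ 0.30017072 -0.05195039  0.00117132]
[ 0.29496674 -0.19562551  0.0010031 ]
[0.28625769 0.05211237 0.00130898]
```

>>> {"op": "play_rows", "data": {"deltas": [[0, 0, -0.015, 0, 0, 0], [0.012, -0.002, -0.045, 0, 0, 0], [0.045, -0.008, -0.078, 0, 0, 0.015], [0.085, -0.015, -0.1, 0, 0, 0.035], [0.125, -0.022, -0.1, 0, 0, 0.055], [0.165, -0.029, -0.1, 0, 0, 0.075], [0.205, -0.036, -0.1, 0, 0, 0.095], [0.245, -0.043, -0.1, 0, 0, 0.115], [0.28, -0.049, -0.1, 0, 0, 0.127], [0.3, -0.052, -0.1, 0, 0, 0.133]]}}

```text
clock: 4.2
tool_pos: [0.4416, -0.115, 0.1414]
tcp_rot: [[0.29, 0.957, 0.0], [0.957, -0.29, 0.0], [0.0, 0.0, -1.0]]
wrist_force: [0.4, 0.6, -1.9]
grip_width: 0.693
grasp_force: 44.1
```

Run:
```python
from workcell import ctrl
from h import *
s=st(ctrl)
c=ctrl.capture("wrist");pickle.dump(c,open("w2.pkl","wb"));cv2.imwrite("pics/w2.png",c["frame"])
for p in [(.543,-.149,0)]: print(proj(c,np.array(p)))
```

```text
t 4.2 p [ 0.4416 -0.115   0.1414] yawx 73.17 z [ 0.  0. -1.] j [ 31.7  17.9 -24.4 121.3  10.7  42.9 -16.4] F [ 0.4  0.6 -1.9] T [-0.01  0.   -0.03] g 0.693 44.1
[462.14490632 237.14980029]
```

View pics/w2.png

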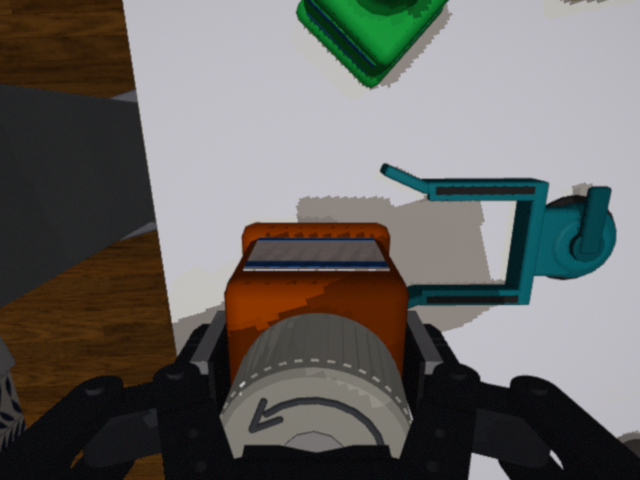

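Wrist view: the holder is seen well, with its far cheek y≈180–200 (x 430–548), near cheek y≈285–305, and stop inner edge x≈505–517. Fitting its lines.

Run:
```python
from h import *
np.set_printoptions(precision=4,suppress=True)
c=pickle.load(open("w2.pkl","rb"));H,S,V=cv2.split(cv2.cvtColor(c["frame"],cv2.COLOR_BGR2HSV))
t=((S>90)&(H>80)&(H<105))
def line(pts,z):
    P=np.array([onz(c,*p,z)[:2] for p in pts]);m=P.mean(0);d=np.linalg.svd(P-m)[2][0];d=d*np.sign(d[0]);return m,d,np.degrees(np.arctan2(d[1],d[0]))
cols=range(440,500,4)
far=[(u,np.where(t[170:215,u])[0].min()+170) for u in cols]
farin=[(u,np.where(t[170:215,u])[0].max()+171) for u in cols]
near=[(u,np.where(t[270:320,u])[0].max()+271) for u in cols]
nearin=[(u,np.where(t[270:320,u])[0].min()+270) for u in cols]
for n,q in zip(("far","farin","near","nearin"),(far,farin,near,nearin)): print(n,q[0],q[-1],*line(q,.023))
bk=[(np.where(t[v,480:560])[0].min()+480,v) for v in range(215,275,5)];print("stopface",bk[0],bk[-1],*line(bk,.023),*line(bk,0))
for p in [(548,181),(528,305)]: print("corner",onz(c,*p,.023)[:2])
```

```text
far (440, np.int64(180)) (496, np.int64(179)) [ 0.5473 -0.1035] [ 0.9603 -0.279 ] -16.20288163264904
farin (440, np.int64(201)) (496, np.int64(200)) [ 0.5448 -0.117 ] [ 0.9643 -0.2649] -15.361275641544433
near (440, np.int64(305)) (496, np.int64(305)) [ 0.5312 -0.191 ] [ 0.9573 -0.2891] -16.806124761206245
nearin (440, np.int64(285)) (496, np.int64(285)) [ 0.534 -0.176] [ 0.9611 -0.2763] -16.03653833795128
stopface (np.int64(516), 215) (np.int64(508), 270) [ 0.568 -0.154] [0.2817 0.9595] 73.63914150483885 [ 0.5772 -0.1638] [0.2817 0.9595] 73.63914150483889
corner [ 0.5966 -0.1193]
corner [ 0.572  -0.2033]
```

Run:
```python
from workcell import ctrl
from h import *
np.set_printoptions(precision=4,suppress=True)
c=pickle.load(open("w2.pkl","rb"));H,S,V=cv2.split(cv2.cvtColor(c["frame"],cv2.COLOR_BGR2HSV))
s=st(ctrl);R=s["tcp_rot"]
a=((S>120)&((H<20)|(H>170)))
us=[260,290,320,350,375];vs=[np.where(a[200:260,u])[0].min()+200 for u in us];print(vs)
u=np.where(a[230,200:420])[0]+200;print(u.min(),u.max())
p=onz(c,(u.min()+u.max()+1)/2,np.mean(vs),.1136);print("foot far mid in tool",R.T@(p-s["tool_pos"]))
d=np.array([.9593,-.2823]);n=np.array([.2823,.9593])
m=d*.4605+n*.0102
print("to mouth",R.T@(np.array([*m,.0415])-s["tool_pos"]))
```

```text
t 4.25 p [ 0.4418 -0.1125  0.1415] yawx 73.33 z [ 0.     0.002 -1.   ] j [ 31.5  17.9 -24.6 121.3  10.7  42.8 -16.5] F [-0.6  2.5 -1.9] T [ 0.3   0.03 -0.  ] g 0.693 44.0
[np.int64(223), np.int64(223), np.int64(223), np.int64(223), np.int64(223)]
245 386
foot far mid in tool [0.0319 0.0004 0.028 ]
to mouth [-0.0068  0.0049  0.1   ]
```

>>> {"op": "play_rows", "data": {"deltas": [[0, 0, 0.006, 0, 0, 0], [0, 0, 0.018, 0, 0, 0], [0, 0, 0.034, 0, 0, 0], [0, 0, 0.048, 0, 0, 0], [0, 0, 0.056, 0, 0, 0], [0, 0, 0.06, 0, 0, 0], [0, 0, 0.06, 0, 0, 0], [0, 0, 0.06, 0, 0, 0], [0, 0, 0.06, 0, 0, 0], [0, 0, 0.06, 0, 0, 0]]}}

```text
clock: 5.25
tool_pos: [0.4424, -0.1183, 0.0812]
tcp_rot: [[0.293, 0.956, 0.001], [0.956, -0.293, -0.0], [-0.0, 0.001, -1.0]]
wrist_force: [0.6, 0.2, -2.1]
grip_width: 0.691
grasp_force: 44.0
```

Run:
```python
from workcell import ctrl
from h import *
np.set_printoptions(precision=4,suppress=True)
s=st(ctrl);R=s["tcp_rot"]
d=np.array([.9593,-.2823]);n=np.array([.2823,.9593])
c=ctrl.capture("wrist");pickle.dump(c,open("w3.pkl","wb"))
H,S,V=cv2.split(cv2.cvtColor(c["frame"],cv2.COLOR_BGR2HSV));a=((S>120)&((H<20)|(H>170)))
us=[260,290,320,350,375];vs=[np.where(a[200:260,u])[0].min()+200 for u in us]
u=np.where(a[230,200:420])[0]+200
p=onz(c,(u.min()+u.max()+1)/2,np.mean(vs),s["tool_pos"][2]-.0418+.014)
print("foot far mid in tool",R.T@(p-s["tool_pos"]))
# holder lateral re-measure
t=((S>90)&(H>80)&(H<105));v0=np.where(t[:,470])[0];print("teal col470",v0.min(),v0.max(),np.where(np.diff(v0)>5)[0],v0)
m=d*.4605+n*.0102
print("to mouth",R.T@(np.array([*m,.0415])-s["tool_pos"]))
```

```text
t 5.25 p [ 0.4424 -0.1183  0.0812] yawx 72.98 z [ 0.001 -0.    -1.   ] j [ 29.3  24.1 -21.7 123.3  15.2  35.1 -20.3] F [ 0.6  0.2 -2.1] T [-0.01  0.03 -0.03] g 0.691 44.0
foot far mid in tool [ 0.0344 -0.0001  0.0278]
teal col470 187 433 [10 18 36 39 40 41 42] [187 188 189 190 191 192 193 194 195 196 197 207 208 209 210 211 212 213
 214 317 318 319 320 321 322 323 324 325 326 327 328 329 330 331 332 333
 334 342 343 344 381 406 416 433]
to mouth [-0.0012  0.0027  0.0397]
```

Run:
```python
from h import *
np.set_printoptions(precision=4,suppress=True)
c=pickle.load(open("w3.pkl","rb"));H,S,V=cv2.split(cv2.cvtColor(c["frame"],cv2.COLOR_BGR2HSV))
t=((S>90)&(H>80)&(H<105))
def fit(P):
    P=np.array(P);m=P.mean(0);d=np.linalg.svd(P-m)[2][0];d=d*np.sign(d[0]);return m,np.degrees(np.arctan2(d[1],d[0]))
n=np.array([.2823,.9593]);d=np.array([.9593,-.2823])
for nm,sel,lo,hi in (("leftin",max,180,240),("rightin",min,290,330),("rightout",max,300,350)):
    P=[onz(c,u,sel(np.where(t[lo:hi,u])[0])+lo+(sel is max),.023)[:2] for u in range(450,540,5)]
    m,a=fit(P);print(nm,m,a,"lat",m@n)
r=[(v,np.where(t[v,500:])[0].min()+500) for v in range(230,300,10)];print(r)
m,a=fit([onz(c,u,v,0)[:2] for v,u in r]);print("stop z0",m,a,m@d)
```

```text
leftin [ 0.5375 -0.1143] -19.41168916478064 lat 0.042120770291943874
rightin [ 0.5278 -0.1717] -16.80051751419638 lat -0.01571046368104043
rightout [ 0.5249 -0.1888] -16.063919732076076 lat -0.03294427747068694
[(230, np.int64(563)), (240, np.int64(561)), (250, np.int64(560)), (260, np.int64(558)), (270, np.int64(556)), (280, np.int64(554)), (290, np.int64(552))]
stop z0 [ 0.5779 -0.1606] 73.30499121328891 0.5997341487714773
```

>>> {"op": "play_rows", "data": {"deltas": [[-0.001, 0.003, 0.005, 0, 0, -0.007], [-0.001, 0.003, 0.015, 0, 0, -0.007], [-0.001, 0.003, 0.025, 0, 0, -0.007], [-0.001, 0.003, 0.032, 0, 0, -0.007], [-0.001, 0.003, 0.036, 0, 0, -0.007], [-0.001, 0.003, 0.038, 0, 0, -0.007], [-0.001, 0.003, 0.0395, 0, 0, -0.007], [-0.001, 0.003, 0.0395, 0, 0, -0.007], [-0.001, 0.003, 0.0395, 0, 0, -0.007], [-0.001, 0.003, 0.0395, 0, 0, -0.007]]}}

```text
clock: 6.3
tool_pos: [0.4445, -0.1198, 0.0418]
tcp_rot: [[0.286, 0.958, -0.0], [0.958, -0.286, -0.0], [-0.0, -0.0, -1.0]]
wrist_force: [-3.2, 1.7, 5.4]
grip_width: 0.697
grasp_force: 44.8
```

Run:
```python
from workcell import ctrl
from h import *
s=st(ctrl);n=np.array([.2823,.9593]);d=np.array([.9593,-.2823]);p=s["tool_pos"][:2];print("along",p@d-.5657,"lat",p@n-.0106)
```

```text
t 6.3 p [ 0.4445 -0.1198  0.0418] yawx 73.4 z [-0. -0. -1.] j [ 27.2  28.5 -19.3 123.8  18.3  30.3 -22.4] F [-3.2  1.7  5.4] T [ 0.23  0.58 -0.  ] g 0.697 44.8
along -0.10546990079613194 lat -3.1821284877763326e-05
```

>>> {"op": "play_rows", "data": {"deltas": [[0, 0.004, 0, 0, 0, 0], [0, 0.012, 0, 0, 0, 0], [0, 0.021, 0, 0, 0, 0], [0, 0.031, 0, 0, 0, 0], [0, 0.041, 0, 0, 0, 0], [0, 0.051, 0, 0, 0, 0], [0, 0.061, 0, 0, 0, 0], [0, 0.07, 0, 0, 0, 0], [0, 0.077, 0, 0, 0, 0], [0, 0.08, 0, 0, 0, 0]]}}

```text
clock: 7.3
tool_pos: [0.5218, -0.143, 0.0418]
tcp_rot: [[0.286, 0.958, 0.0], [0.958, -0.286, -0.0], [-0.0, 0.0, -1.0]]
wrist_force: [-6.5, 1.3, 11.3]
grip_width: 0.692
grasp_force: 45.6
```

Run:
```python
from workcell import ctrl
from h import *
s=st(ctrl);n=np.array([.2823,.9593]);d=np.array([.9593,-.2823]);p=s["tool_pos"][:2];print("along",p@d-.5657,"lat",p@n-.0106)
```

```text
t 7.3 p [ 0.5218 -0.143   0.0418] yawx 73.37 z [ 0. -0. -1.] j [ 26.9  33.9 -19.  113.   18.   35.9 -20.5] F [-6.5  1.3 11.3] T [0.32 1.2  0.01] g 0.692 45.6
along -0.02482033173957454 lat -0.00047198277575127325
```

>>> {"op": "play_rows", "data": {"deltas": [[0, 0.003, -0.0005, 0, 0, 0], [0, 0.007, -0.0008, 0, 0, 0], [0, 0.011, -0.0008, 0, 0, 0], [0, 0.015, -0.0008, 0, 0, 0], [0, 0.019, -0.0008, 0, 0, 0], [0, 0.022, -0.0008, 0, 0, 0], [0, 0.0245, -0.0008, 0, 0, 0], [0, 0.0265, -0.0008, 0, 0, 0], [0, 0.028, -0.0008, 0, 0, 0], [0, 0.028, -0.0008, 0, 0, 0]]}}

```text
clock: 8.3
tool_pos: [0.5445, -0.1499, 0.0421]
tcp_rot: [[0.285, 0.958, -0.008], [0.958, -0.285, 0.001], [-0.002, -0.008, -1.0]]
wrist_force: [-10.0, 2.9, 10.4]
grip_width: 0.691
grasp_force: 45.4
```

Run:
```python
from workcell import ctrl
from h import *
s=st(ctrl);n=np.array([.2823,.9593]);d=np.array([.9593,-.2823]);p=s["tool_pos"][:2];print("along",p@d-.5657,"lat",p@n-.0106, "Falong",s["wrist_force"][:2]@d)
```

```text
t 8.3 p [ 0.5445 -0.1499  0.0421] yawx 73.43 z [-0.008  0.001 -1.   ] j [ 26.7  35.7 -18.9 109.3  17.9  38.4 -19.7] F [-10.    2.9  10.4] T [0.67 2.32 0.19] g 0.691 45.4
along -0.0010833318797675018 lat -0.0006690724644287851 Falong -10.378181260549963
```

>>> {"op": "play_rows", "data": {"deltas": [[0, 0.001, 0, 0, 0, 0], [0, 0.002, 0, 0, 0, 0], [0, 0.003, 0, 0, 0, 0], [0, 0.004, 0, 0, 0, 0], [0, 0.005, 0, 0, 0, 0], [0, 0.006, 0, 0, 0, 0], [0, 0.006, 0, 0, 0, 0], [0, 0.006, 0, 0, 0, 0], [0, 0.006, 0, 0, 0, 0], [0, 0.006, 0, 0, 0, 0]]}}

```text
clock: 9.3
tool_pos: [0.5449, -0.1501, 0.0424]
tcp_rot: [[0.285, 0.958, -0.02], [0.959, -0.285, 0.002], [-0.004, -0.019, -1.0]]
wrist_force: [-25.5, 7.3, 28.8]
grip_width: 0.692
grasp_force: 47.8
```

Run:
```python
from workcell import ctrl
from h import *
s=st(ctrl);n=np.array([.2823,.9593]);d=np.array([.9593,-.2823]);p=s["tool_pos"][:2];print("along",p@d-.5657,"lat",p@n-.0106, "Falong",s["wrist_force"][:2]@d)
```

```text
t 9.3 p [ 0.5449 -0.1501  0.0424] yawx 73.45 z [-0.02   0.002 -1.   ] j [ 26.6  35.9 -19.  108.8  17.7  39.3 -19.6] F [-25.5   7.3  28.8] T [1.72 5.55 0.19] g 0.692 47.8
along -0.0005915582941623532 lat -0.00072076896599646 Falong -26.497275194784347
```

>>> {"op": "play_rows", "data": {"deltas": [[0, -0.002, 0, 0, 0, 0], [0, -0.004, 0, 0, 0, 0], [0, -0.006, 0, 0, 0, 0], [0, -0.0075, 0, 0, 0, 0], [0, -0.008, 0, 0, 0, 0], [0, -0.008, 0, 0, 0, 0], [0, -0.008, 0, 0, 0, 0], [0, -0.008, 0, 0, 0, 0], [0, -0.008, 0, 0, 0, 0], [0, -0.008, 0, 0, 0, 0]]}}

```text
clock: 10.3
tool_pos: [0.5443, -0.1498, 0.042]
tcp_rot: [[0.286, 0.958, -0.004], [0.958, -0.286, 0.0], [-0.001, -0.004, -1.0]]
wrist_force: [-5.2, 1.7, 4.4]
grip_width: 0.696
grasp_force: 44.7
```

>>> {"op": "play_rows", "data": {"deltas": [[0, 0, 0, 0, 0, 0], [0, 0, 0, 0, 0, 0], [0, 0, 0, 0, 0, 0], [0, 0, 0, 0, 0, 0], [0, 0, 0, 0, 0, 0], [0, 0, 0, 0, 0, 0], [0, 0, -0.005, 0, 0, 0], [0, 0, -0.015, 0, 0, 0], [0, 0, -0.025, 0, 0, 0], [0, 0, -0.03, 0, 0, 0]], "grip": 100}}

```text
clock: 11.3
tool_pos: [0.547, -0.1505, 0.0738]
tcp_rot: [[0.286, 0.958, 0.002], [0.958, -0.286, -0.001], [0.0, 0.002, -1.0]]
wrist_force: [0.1, -0.9, -0.0]
grip_width: 1.001
grasp_force: 0.0
```

Run:
```python
from workcell import ctrl
from h import *
s=st(ctrl);n=np.array([.2823,.9593]);d=np.array([.9593,-.2823]);p=s["tool_pos"][:2];print("along",p@d-.5657,"lat",p@n-.0106)
```

```text
t 11.3 p [ 0.547  -0.1505  0.0738] yawx 73.38 z [ 0.002 -0.001 -1.   ] j [ 27.7  32.8 -20.1 108.8  16.5  41.  -18.7] F [ 0.1 -0.9 -0. ] T [-0.02  0.01  0.  ] g 1.001 0.0
along 0.0015671973222508573 lat -0.0005440178591658521
```

>>> {"op": "play_rows", "data": {"deltas": [[0, -0.001, -0.01, 0, 0, 0.04], [0, -0.002, -0.025, 0, 0, 0.14], [0, -0.002, -0.04, 0, 0, 0.26], [0, -0.002, -0.055, 0, 0, 0.38], [0, -0.002, -0.068, 0, 0, 0.5], [0, -0.002, -0.075, 0, 0, 0.62], [0, -0.002, -0.075, 0, 0, 0.74], [0, -0.002, -0.075, 0, 0, 0.83], [0, -0.002, -0.075, 0, 0, 0.87], [0, -0.002, -0.075, 0, 0, 0.87]]}}

```text
clock: 12.3
tool_pos: [0.5442, -0.1496, 0.1477]
tcp_rot: [[0.917, 0.398, 0.0], [0.398, -0.917, -0.0], [0.0, 0.0, -1.0]]
wrist_force: [-0.7, -0.5, 1.2]
grip_width: 0.996
grasp_force: 0.0
```

Run:
```python
from workcell import ctrl
from h import *
s=st(ctrl);n=np.array([.2823,.9593]);d=np.array([.9593,-.2823]);p=s["tool_pos"][:2];print("along",p@d-.5657,"lat",p@n-.0106)
c=ctrl.capture("wrist");pickle.dump(c,open("w4.pkl","wb"));cv2.imwrite("pics/w4.png",c["frame"])
c=ctrl.capture("top");pickle.dump(c,open("t4.pkl","wb"))
```

```text
t 12.3 p [ 0.5442 -0.1496  0.1477] yawx 23.47 z [ 0. -0. -1.] j [ 20.2  25.  -10.4 107.5   5.9  47.9 -59.7] F [-0.7 -0.5  1.2] T [-0.02 -0.01 -0.01] g 0.996 0.0
along -0.0013821242284732804 lat -0.00042712602586544163
```

View pics/w4.png

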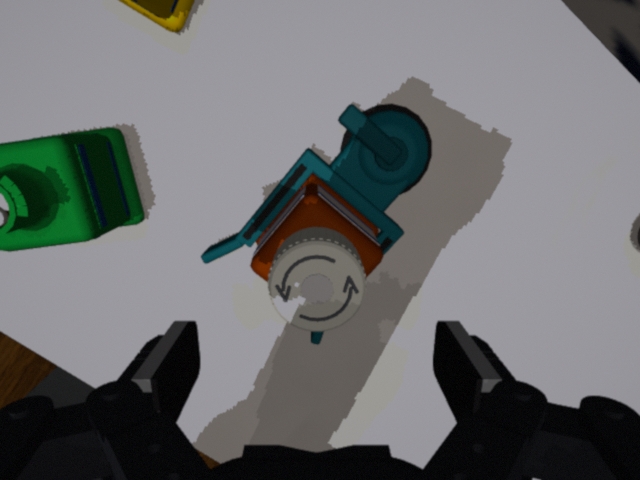

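The bottle sits in the holder under its lips, with the cap top centred near (317,289).

Run:
```python
from workcell import ctrl
from h import *
s=st(ctrl);R=s["tcp_rot"]
c=pickle.load(open("w4.pkl","rb"));p=onz(c,317,289,.109);print("cap",p,R.T@(p-s["tool_pos"]))
g=cv2.medianBlur(cv2.cvtColor(c["frame"],cv2.COLOR_BGR2GRAY),3)
k=cv2.HoughCircles(g[220:350,240:400],cv2.HOUGH_GRADIENT,1,50,param1=80,param2=15,minRadius=38,maxRadius=55);print(k)
if k is not None: p=onz(c,k[0,0,0]+240,k[0,0,1]+220,.109);print(p,R.T@(p-s["tool_pos"]))
```

```text
t 12.4 p [ 0.5443 -0.1496  0.1475] yawx 23.55 z [ 0. -0. -1.] j [ 20.3  25.1 -10.4 107.5   5.9  47.9 -59.6] F [-0.   0.6  0.1] T [-0.01  0.03  0.03] g 1.001 0.0
cap [ 0.54366147 -0.15071184  0.109     ] [-0.00101108  0.0007425   0.03846997]
[[[76.5 51.5 45.5]]]
[ 0.5518778  -0.14687209  0.109     ] [0.00805511 0.0005061  0.03847261]
```

>>> {"op": "play_rows", "data": {"deltas": [[-0.0005, 0.0005, 0.006, 0, 0, 0], [-0.0005, 0.0005, 0.018, 0, 0, 0], [-0.0005, 0.0005, 0.032, 0, 0, 0], [-0.0005, 0.0005, 0.046, 0, 0, 0], [-0.0005, 0.0005, 0.057, 0, 0, 0], [-0.0005, 0.0005, 0.063, 0, 0, 0], [-0.0005, 0.0005, 0.066, 0, 0, 0], [-0.0005, 0.0005, 0.0665, 0, 0, 0], [-0.0005, 0.0005, 0.0665, 0, 0, 0], [-0.0005, 0.0005, 0.0665, 0, 0, 0]]}}

```text
clock: 13.4
tool_pos: [0.5444, -0.1505, 0.0811]
tcp_rot: [[0.917, 0.399, 0.001], [0.399, -0.917, -0.0], [0.001, 0.001, -1.0]]
wrist_force: [0.2, -0.3, -0.2]
grip_width: 1.0
grasp_force: 0.0
```

>>> {"op": "play_rows", "data": {"deltas": [[0, 0, 0, 0, 0, 0], [0, 0, 0, 0, 0, 0], [0, 0, 0, 0, 0, 0], [0, 0, 0, 0, 0, 0], [0, 0, 0, 0, 0, 0], [0, 0, 0, 0, 0, 0], [0, 0, 0, 0, 0, 0], [0, 0, 0, 0, 0, 0], [0, 0, 0, 0, 0, 0], [0, 0, 0, 0, 0, 0]], "grip": 0, "newtons": 70}}

```text
clock: 14.4
tool_pos: [0.5441, -0.1503, 0.0811]
tcp_rot: [[0.917, 0.399, 0.0], [0.399, -0.917, -0.0], [0.0, 0.0, -1.0]]
wrist_force: [-1.0, 0.0, 5.5]
grip_width: 0.545
grasp_force: 70.9
```

Run:
```python
from workcell import ctrl
from h import *
st(ctrl)
c=ctrl.capture("scene");cv2.imwrite("pics/s4.png",cv2.resize(c["frame"][200:320,220:380],None,fx=5,fy=5))
```

```text
t 14.4 p [ 0.5441 -0.1503  0.0811] yawx 23.54 z [ 0. -0. -1.] j [ 19.5  30.6  -9.5 109.6   7.4  40.4 -60.8] F [-1.   0.   5.5] T [ 0.23  0.44 -0.01] g 0.545 70.9
```

View pics/s4.png

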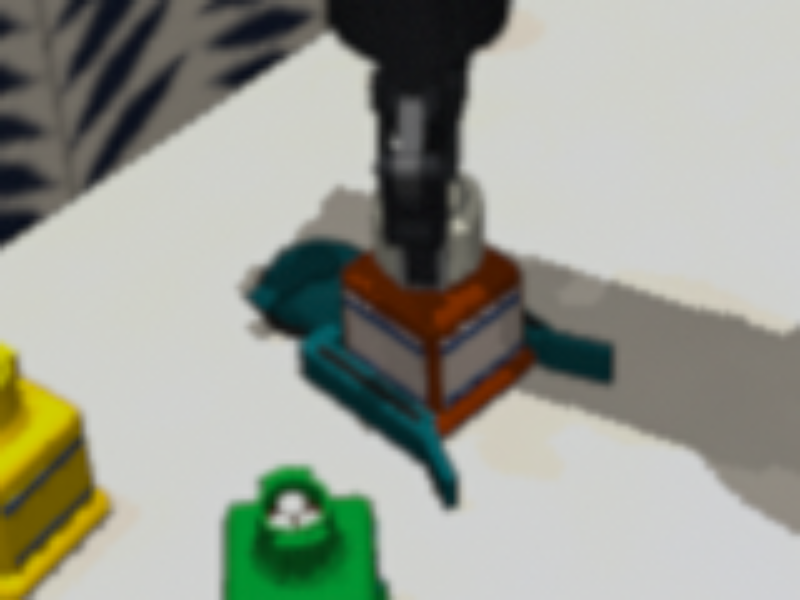

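The gripper holds the cap, bottle seated in the holder (crop (430,330)). Pushing down.

>>> {"op": "play_rows", "data": {"deltas": [[0, 0, 0.001, 0, 0, 0], [0, 0, 0.002, 0, 0, 0], [0, 0, 0.003, 0, 0, 0], [0, 0, 0.004, 0, 0, 0], [0, 0, 0.005, 0, 0, 0], [0, 0, 0.006, 0, 0, 0], [0, 0, 0.007, 0, 0, 0], [0, 0, 0.008, 0, 0, 0], [0, 0, 0.008, 0, 0, 0], [0, 0, 0.008, 0, 0, 0]]}}

```text
clock: 15.45
tool_pos: [0.5443, -0.1503, 0.075]
tcp_rot: [[0.917, 0.399, 0.0], [0.399, -0.917, -0.001], [0.0, 0.001, -1.0]]
wrist_force: [-7.4, 2.2, 20.8]
grip_width: 0.55
grasp_force: 72.6
```

Run:
```python
from workcell import ctrl
from h import *
st(ctrl)
```

```text
t 15.45 p [ 0.5443 -0.1503  0.075 ] yawx 23.54 z [ 0.    -0.001 -1.   ] j [ 19.4  31.1  -9.4 109.7   7.6  39.7 -61. ] F [-7.4  2.2 20.8] T [0.34 1.44 0.02] g 0.55 72.6
```

>>> {"op": "play_rows", "data": {"deltas": [[0, 0, 0.001, 0, 0, -0.04], [0, 0, 0.001, 0, 0, -0.12], [0, 0, 0.001, 0, 0, -0.22], [0, 0, 0.001, 0, 0, -0.32], [0, 0, 0.001, 0, 0, -0.42], [0, 0, 0.001, 0, 0, -0.52], [0, 0, 0.001, 0, 0, -0.62], [0, 0, 0.001, 0, 0, -0.72], [0, 0, 0.001, 0, 0, -0.8], [0, 0, 0.001, 0, 0, -0.84]]}}

```text
clock: 16.45
tool_pos: [0.5454, -0.15, 0.0749]
tcp_rot: [[0.313, 0.95, 0.003], [0.95, -0.313, -0.001], [0.0, 0.003, -1.0]]
wrist_force: [-7.0, 3.2, 25.5]
grip_width: 0.546
grasp_force: 73.0
```

Run:
```python
from workcell import ctrl
from h import *
st(ctrl)
```

```text
t 16.45 p [ 0.5454 -0.15    0.0749] yawx 71.76 z [ 0.003 -0.001 -1.   ] j [ 28.7  32.8 -21.4 109.   17.5  41.2 -21.1] F [-7.   3.2 25.5] T [ 0.65  1.48 -0.24] g 0.546 73.0
```

Turned 48°, still pressed down. Turning another 50°.

>>> {"op": "play_rows", "data": {"deltas": [[0, 0, 0, 0, 0, -0.05], [0, 0, 0, 0, 0, -0.15], [0, 0, 0, 0, 0, -0.25], [0, 0, 0, 0, 0, -0.35], [0, 0, 0, 0, 0, -0.45], [0, 0, 0, 0, 0, -0.55], [0, 0, 0, 0, 0, -0.65], [0, 0, 0, 0, 0, -0.75], [0, 0, 0, 0, 0, -0.84], [0, 0, 0, 0, 0, -0.88]]}}

```text
clock: 17.45
tool_pos: [0.5456, -0.1498, 0.0749]
tcp_rot: [[-0.533, 0.846, 0.003], [0.846, 0.533, -0.001], [-0.002, 0.002, -1.0]]
wrist_force: [-6.8, 2.8, 25.4]
grip_width: 0.546
grasp_force: 73.1
```

Run:
```python
from workcell import ctrl
from h import *
st(ctrl)
c=ctrl.capture("wrist");cv2.imwrite("pics/w5.png",c["frame"])
```

```text
t 17.45 p [ 0.5456 -0.1498  0.0749] yawx 122.2 z [ 0.003 -0.001 -1.   ] j [ 37.8  35.7 -33.6 108.4  27.8  44.   20.9] F [-6.8  2.8 25.4] T [ 0.56  1.44 -0.27] g 0.546 73.1
```

View pics/w5.png

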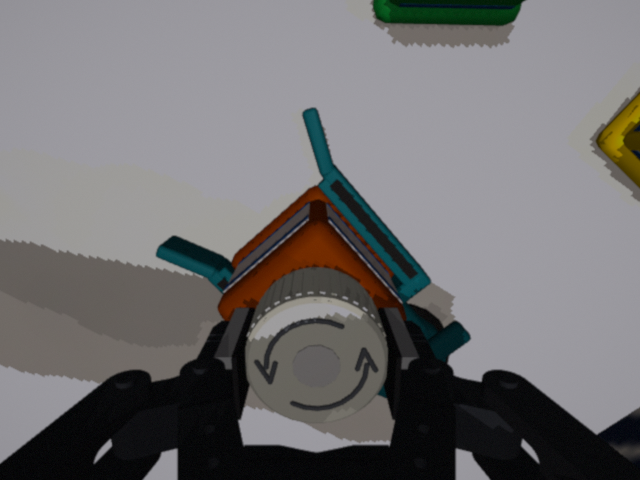

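The cap turned with the gripper: its arrow heads sit at the same image bearing as before, now (265,370) and (365,355). The bottle is still home. Lifting.

>>> {"op": "play_rows", "data": {"deltas": [[0, 0, -0.002, 0, 0, 0], [0, 0, -0.004, 0, 0, 0], [0, 0, -0.006, 0, 0, 0], [0, 0, -0.008, 0, 0, 0], [0, 0, -0.011, 0, 0, 0], [0, 0, -0.015, 0, 0, 0], [0, 0, -0.02, 0, 0, 0], [0, 0, -0.025, 0, 0, 0], [0, 0, -0.03, 0, 0, 0], [0, 0, -0.033, 0, 0, 0]]}}

```text
clock: 18.5
tool_pos: [0.5441, -0.1505, 0.1051]
tcp_rot: [[-0.531, 0.847, 0.0], [0.847, 0.531, -0.0], [-0.0, 0.0, -1.0]]
wrist_force: [-0.4, 0.4, 0.3]
grip_width: 0.545
grasp_force: 71.6
```

Run:
```python
from workcell import ctrl
from h import *
st(ctrl)
```

```text
t 18.5 p [ 0.5441 -0.1505  0.1051] yawx 122.07 z [ 0. -0. -1.] j [ 39.2  33.3 -35.3 107.7  25.7  47.1  22.6] F [-0.4  0.4  0.3] T [-0.05 -0.02  0.03] g 0.545 71.6
```

Lifted with no pull on the wrist. Going up to a hand's width, then settling.

>>> {"op": "play_rows", "data": {"deltas": [[0, 0, -0.005, 0, 0, 0], [0, 0, -0.015, 0, 0, 0], [0, 0, -0.028, 0, 0, 0], [0, 0, -0.042, 0, 0, 0], [0, 0, -0.055, 0, 0, 0], [0, 0, -0.065, 0, 0, 0], [0, 0, -0.072, 0, 0, 0], [0, 0, -0.075, 0, 0, 0], [0, 0, -0.075, 0, 0, 0], [0, 0, -0.075, 0, 0, 0]]}}

```text
clock: 19.5
tool_pos: [0.5436, -0.1504, 0.1791]
tcp_rot: [[-0.531, 0.847, -0.001], [0.847, 0.531, 0.0], [0.001, -0.001, -1.0]]
wrist_force: [-0.5, 0.2, -0.4]
grip_width: 0.541
grasp_force: 71.6
```

Run:
```python
from workcell import ctrl
from h import *
st(ctrl)
c=ctrl.capture("scene");pickle.dump(c,open("s6.pkl","wb"));w=ctrl.capture("wrist")
a=np.hstack([cv2.resize(c["frame"][150:330,220:380],(480,540)),cv2.resize(w["frame"][:,160:480],(320,480))[:540]] if 0 else [cv2.resize(c["frame"][150:330,220:380],(400,450)),cv2.resize(w["frame"][:,100:526],(400,450))])
cv2.imwrite("pics/f6.png",a)
```

```text
t 19.5 p [ 0.5436 -0.1504  0.1791] yawx 122.08 z [-0.001  0.    -1.   ] j [ 42.1  27.8 -38.6 104.8  20.9  54.7  26.4] F [-0.5  0.2 -0.4] T [-0.02  0.06 -0.08] g 0.541 71.6
```

View pics/f6.png

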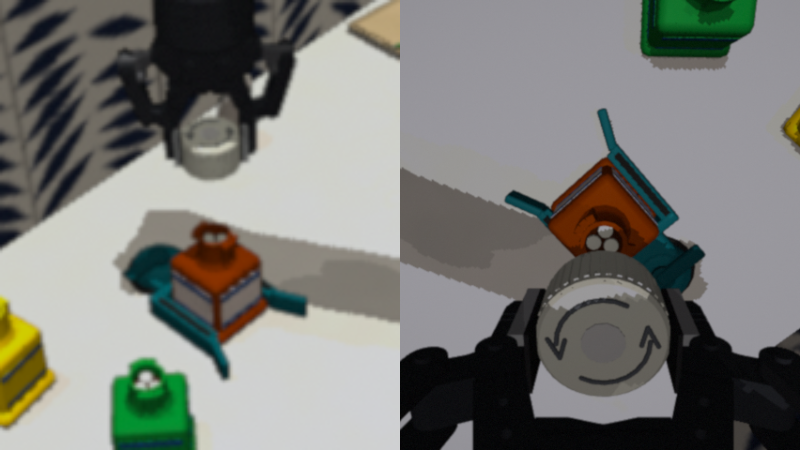

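The cap is off, held upright about a hand's width above the open neck, and the bottle still sits in the holder. I'll check the home position numerically before handing in.

Run:
```python
from workcell import ctrl
from h import *
s=st(ctrl);c=pickle.load(open("s6.pkl","rb"));f=c["frame"]
n=np.array([.2823,.9593]);d=np.array([.9593,-.2823]);h=np.array([.5449,-.1501])
for nm,a,b,z in (("near sh",-.03,.03,.07),("right sh",-.03,-.03,.07),("mouth",0,0,.098)): print(nm,proj(c,np.array([*(h+a*d+b*n),z])))
H,S,V=cv2.split(cv2.cvtColor(f,cv2.COLOR_BGR2HSV));a=((S>120)&((H<15)|(H>172))).astype(np.uint8);a[:230]=0;a[300:]=0;a[:,:270]=0;a[:,345:]=0
for v in range(252,264,2):
    u=np.where(a[v])[0];print(v,u.min(),u.max())
w=ctrl.capture("wrist");H,S,V=cv2.split(cv2.cvtColor(w["frame"],cv2.COLOR_BGR2HSV));
m=((S>120)&((H<15)|(H>172))).astype(np.uint8);k=max(cv2.findContours(m,0,1)[0],key=cv2.contourArea)
print(cv2.approxPolyDP(cv2.convexHull(k),4,True)[:,0].tolist())
for z,r in ((.014,.034),(.07,.03)):
    for x,y in ((-1,1),(1,1),(-1,-1)): print(z,x,y,proj(w,np.array([*(h+x*r*d+y*r*n),z])))
```

```text
t 19.6 p [ 0.5436 -0.1503  0.179 ] yawx 122.08 z [-0.001  0.    -1.   ] j [ 42.1  27.8 -38.6 104.8  20.9  54.7  26.4] F [-0.5  0.2 -0.2] T [0.05 0.02 0.03] g 0.55 71.6
near sh [305.73052228 265.83671106]
right sh [324.99676544 251.34908003]
mouth [305.14488194 242.55425173]
252 290 322
254 288 323
256 289 323
258 291 320
260 294 318
262 296 315
[[321, 169], [370, 226], [375, 248], [347, 273], [286, 273], [258, 242], [262, 218]]
0.014 -1 1 [322.62553196 164.33805286]
0.014 1 1 [379.42936986 230.10083642]
0.014 -1 -1 [257.46191125 222.77902087]
0.07 -1 1 [323.26194979 181.75874497]
0.07 1 1 [383.56093657 250.7327303 ]
0.07 -1 -1 [254.00216131 243.06319796]
```

```bash
python3 -c "
from workcell import ctrl
print(ctrl.job_done())"
```

```text
the job is handed in; nothing more can be done
None
```

I handed the job in at 19.6 s of the 54 s limit: the bottle is home in the holder, and the uncapped cap is held upright and still about a hand's width above it. "Home" rests on the push against the stop and a camera check good to about 2 mm. I did not re-check the other items after the start, but saw no contact with any of them.

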